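Hand over the trackball's ball in its dish

TASK

A colleague at the right-hand edge of the desk is cleaning a trackball, whose loose red ball lies in the top one of three nested metal dishes. Take the top dish by one of its two black handles, lift it straight up off the pile and then, in the air, give it a quarter turn so that its free handle points squarely at the right-hand edge of the desk for the colleague to take; finish while still holding it there, level and still, clear of everything and at least 10 cm above the desk. Keep the dish level and the ball in the middle of it all the way, do not touch the ball, and leave the other two dishes, the trackball and the stapler where they stand.

Things in the scene. Friction and masses are not known exactly. Their poses are not given: they have to be found in the camera images.
- dish_top: Top dish of the pile: round, shallow, aluminium, 117 mm across, 20 mm high, about 0.09 kg (varies by a third), two black handles facing apart along its own x axis, which starts within 0.5 rad of world x. Origin: centre of its underside, 24 mm above the desk; z up. Its foot sits with 3 mm play in the 8 mm deep recess of the dish below: lift it 15 mm straight up before moving it sideways.
- handle_a (a point): Point to grip on the top dish's handle on its -x side: middle of the bar, 78 mm from the dish's axis, 13 mm above its underside. The handle is a level bar along x, 14 mm wide and 14 mm high, from 62 to 103 mm from the axis, from 6 to 20 mm above the underside (its top is flush with the rim).
- handle_b (a point): The same on the other handle, on the dish's +x side, of the same shape. Either handle may be taken.
- dish_middle (a point): Where the ball's centre lies when the ball rests in the middle of the top dish: on its axis, 23 mm above its underside. The hollow rises by 4 degrees from the middle out to 20 mm, then by 10 degrees out to the rim wall at 49 mm: tilted or jerked more than that, the ball rolls away from the middle.
- ball_center (a point): Centre of the red ball, 38 mm in diameter, 0.05 kg, loose in the top dish. Its top stands about 22 mm above the rim.
- dish_mid: Second dish, identical, 12 mm below the top one, its handles (own x axis) laid crosswise to the top one's, pointing roughly left and right. Loose. Origin: centre of its underside.
- dish_low: Lowest dish, identical, on the desk, its handles under those of the top dish, 24 mm lower (their tops 10 mm below the underside of the top dish's handles). Loose. Origin: centre of its underside.
- desk_right (a point): Fixed point on the right-hand (-y) edge of the desk, where the colleague sits; the edge runs along world x, so that edge lies straight in the direction -y from everywhere on the desk. Its axes are the world's.
- trackball: The opened trackball, black with a grey empty socket, 124 x 92 x 39 mm, loose, on the right of the pile. Leave alone. Origin: centre of its underside.
- stapler: Blue and black stapler, 137 x 34 x 46 mm, loose, near the robot. Leave alone. Origin: centre of its underside.
Not all that is in view belongs to the job. What is meant by the part that bears ball_center is not turquoise, and is the larger of those in its own colour.

How it is judged (in metres and radians):
On the way, in this order (a step that is already met when the one before it is completed fails the run):
1. the top dish is lifted off the pile, at least 25 mm up, with the ball in it, before it is turned (height (world z) of dish_top above 0.049 m and contact force between dish_top and dish_mid below 0.02 N and distance between ball_center and dish_middle below 0.02 m), for 0.1 s.
2. it is turned in the air so that its handles point along the left-right direction (angle between the x axis of dish_top and the y axis of desk_right, either way round below 0.2 rad and height (world z) of dish_top above 0.049 m), for 0.2 s.
At the end, for the whole second after the job is handed in: Dish held by one handle, underside over 95 mm above the desk, touching nothing else, level within 5 degrees, at rest; free handle toward the right-hand edge within 11 degrees; ball at rest within 10 mm of the middle; all else within 20 mm of where it stood (height (world z) of dish_top above 0.095 m and angle between dish_top's own z axis and vertical below 0.09 rad and angle between the x axis of dish_top and the y axis of desk_right, either way round below 0.2 rad and ((x of desk_right in the frame of dish_top above 0 m and x of the grasp point in the frame of dish_top below -0.055 m) or (x of desk_right in the frame of dish_top below 0 m and x of the grasp point in the frame of dish_top above 0.055 m)) and distance between ball_center and dish_middle below 0.01 m and contact force between the fingers and dish_top above 1 N and contact force between dish_top and dish_mid below 0.02 N and linear speed of dish_top below 0.03 m/s and linear speed of ball below 0.05 m/s and distance of each of dish_mid, dish_low, trackball, stapler from where it was at the start of the episode below 0.02 m and contact force between dish_top and dish_low below 0.02 N and contact force between dish_top and trackball below 0.02 N); the arm keeps its last pose, push and grip.
It fails at once if the ball strays more than 22 mm from the middle of the dish (distance between ball_center and dish_middle above 0.022 m).
It fails at once if the dish is tilted by more than 10 degrees (angle between dish_top's own z axis and vertical above 0.175 rad).
It fails at once if the ball is touched by the robot (contact force between any of the fingers, the arm and ball above 0.3 N).
It fails at once if one of the lower dishes is displaced by more than 20 mm (distance of any of dish_mid, dish_low from where it was at the start of the episode above 0.02 m).
It fails at once if the trackball or stapler is displaced by more than 20 mm (distance of any of trackball, stapler from where it was at the start of the episode above 0.02 m).
It also fails if it takes over 48 s, if anything falls off the work surface, if the arm or the gripper's body presses on something with over 40 N, if the wrist force passes 120 N, or if a joint passes its speed limit or range.

ROBOT

A 6-joint arm with a two-finger parallel gripper is mounted at the origin on a cart in front of the work surface, level with it; the furniture and walls round the work are solid. World frame = base frame: x ahead of the robot, y to its left, z up, the work surface at z = 0. Lengths are in m, angles in degrees, forces in N, time in s.
With the tool pointing down it reaches from about 0.375 to 0.9 m from the base axis. Payload 3.1 kg.
Tool frame: the origin (TCP) lies on the centre line of the jaws, within the pads' length; the fingertips stand 22 mm ahead of it and the grasp point (between the pads) lies 3 mm ahead of it; z points along the fingers, y is the line along which they close (so a half turn about z gives the same grasp; the last joint's range is limited). The gripper opens to 87 mm and grips with 3 to 60 N. Pads are 19 mm wide; open, the fingers measure 117 mm over their backs; the gripper's body (75 mm by 190 mm) begins 51 mm behind the grasp point.
Start: joints at [-86.774, 30.224, 82.088, -0, 67.689, -10.227], TCP at [0.145, -0.608, 0.245] pointing down, gripper open.
Joint ranges: [-176.69, 176.69], [-43.24, 126.21], [12.49, 139.97], [-82, 262], [0, 151.66], [-163.58, 163.58]. Speed limits (degrees/s): [159.86, 159.86, 180, 180, 180, 180].

INTERFACE

Orientations are given as a 3x3 rotation matrix whose columns are the frame's x, y, z axes.
In Python, from rig import * gives the robot as it stands.
- The arm moves only by the shell command python3 -m jog 'ROWS'. ROWS is text: rows parted by semicolons, each of 7 numbers parted by spaces: the shift along the tool's x, y, z in mm, then the turn, a rotation vector about the tool's x, y, z in rad, then the finger opening in mm, from 0 to 87. In form: tx ty tz ax ay az fingers; .... A call has 1 to 12 rows; each row shifts and turns the commanded pose from where the row before left it, along the tool's axes as they then stand; what a row does not reach is not made up. A row lasts 1/8 s, in which the tool goes at most 62.5 mm and 10.7 degrees, less where a joint would pass 70% of its speed; a pose out of reach is approached as far as the arm can. A call with a gripper value outside its range is refused whole. The fingers move at their own pace and stop on an object; the grip force is fixed at half the most. Time passes only in rows, so rows that do not move let the fingers close. It gives the time, the measured TCP pose, the force, the opening and the grip force at its end, in the units of the state.
- read_state(): the state, without advancing time (a new reading comes with each control period).
- capture(name): name is "scene" or "top" or "wrist"; returns a dict with "color" (384x512x3 uint8, red, green, blue), "camera_matrix" (3x3 intrinsics, pixels), "distortion" ([k1, k2, p1, p2, k3] as OpenCV has them; the pictures are not rectified), "R" (3x3) and "t" (3): a world point X has camera coordinates R X + t. Camera axes: x right, y down, z forward; pixel columns grow to the right and rows downward; lengths in m; the calibration is good to about 2 mm. A picture is of the moment at which its call begins. There is no depth.
- hand_in(): hands the job in; it is judged then, once.
Trained networks look in the newest picture that a camera, given by its name, has taken for a name from the list of things; names that differ only in an ending like _2 or _b are one class to them, and where a whole thing is asked for, a point or a joint stands for the part that bears it (a point fixed in the world has none). Each returns a list of dicts, best first, with "conf" (0 to 1); they miss things now and then, are a little off and sometimes report something else, mostly with a low value. They report only what shows in the picture. A call takes as long as a camera call. They do not tell look-alikes from the thing itself.
- find_in(camera, target): "at" ([x, y, z] in m, in world coordinates, good to about 4 mm: the middle of the surface that is visible of it).
- trace(camera, target): "pixels" (384x512 bool, what is visible of it).
- place_of(camera, target): "at" ([x, y, z] in m, in world coordinates, good to about 4 mm: a listed point, or the origin of a listed thing).
The state is a dict: "time_s": time; "joint_positions": joint angles; "qvel": joint speeds; "tau": joint torques, N m; "position": TCP position; "tcp_rot": TCP orientation; "force": force on the tool from outside, world axes, zero at the start; "moment": the same for the moment, N m; "opening": opening from 0.0 (shut) to 1.0 (fully open); "grasp_force": force on a finger pad.
Only numpy, scipy, OpenCV 4.12 (cv2) and the standard library are available. Lean on these libraries where they do the work, as an engineer would, in place of code of your own. Each camera call takes 0.05 s, during which the arm holds its last target. There are 200 camera calls.

## Working session

There is one attempt and no reset: what is moved stays moved. The work goes in short steps, Python scripts to look and compute and a shell command to move; the robot and the scene stay as the last step left them, time stands still between calls to the robot, and variables do not carry over. Pictures are saved under pics/ and viewed, at most 10 in all, crops included, and the job is handed in when it is done.

```bash
mkdir -p pics
python3 - <<'E'
from rig import *
import cv2, numpy as np
s=read_state(); print(s["time_s"],s["position"],np.round(s["tcp_rot"],3).tolist(),s["opening"])
ims=[]
for c in ["scene","top"]:
    k=capture(c); ims.append(k["color"])
    cv2.imwrite(f"pics/{c}0.png",cv2.resize(k["color"][:,:,::-1],(768,576)))
    for t in ["handle_a","handle_b","dish_top","ball_center","dish_mid","dish_middle","trackball","stapler"]:
        print(c,t,[(np.round(d["at"],3).tolist(),round(d["conf"],2)) for d in place_of(c,t)][:4])
    P=k["R"]; print(np.round(k["camera_matrix"],1).tolist(),k["distortion"])
E
```

```text
0.0 [ 0.14539094 -0.60714729  0.24357698] [[0.973, 0.233, -0.0], [0.233, -0.973, 0.002], [0.0, -0.002, -1.0]] 1.0011334547510802
scene handle_a [([0.66, -0.016, 0.037], 0.91), ([0.504, 0.004, 0.036], 0.89)]
scene handle_b [([0.66, -0.016, 0.037], 0.91), ([0.504, 0.004, 0.036], 0.89)]
scene dish_top [([0.585, -0.006, 0.022], 0.8)]
scene ball_center [([0.515, 0.106, 0.011], 0.73), ([0.453, 0.089, 0.022], 0.69), ([0.583, -0.001, 0.05], 0.55)]
scene dish_mid [([0.58, -0.007, -0.0], 0.38), ([0.568, -0.332, -0.004], 0.32)]
scene dish_middle [([0.587, -0.004, 0.046], 0.67)]
scene trackball [([0.571, -0.33, 0.0], 0.9)]
scene stapler [([0.358, -0.149, 0.0], 0.91)]
[[425.1, 0.0, 250.6], [0.0, 425.1, 196.9], [0.0, 0.0, 1.0]] [0.01233204 0.         0.         0.         0.        ]
top handle_a [([0.503, 0.008, 0.03], 0.76), ([0.662, -0.012, 0.037], 0.71)]
top handle_b [([0.503, 0.008, 0.03], 0.76), ([0.662, -0.012, 0.037], 0.71)]
top dish_top [([0.584, -0.001, 0.023], 0.68)]
top ball_center [([0.457, 0.094, 0.02], 0.68), ([0.58, -0.002, 0.045], 0.5), ([0.516, 0.101, 0.016], 0.4)]
top dish_mid []
top dish_middle [([0.581, -0.006, 0.047], 0.72)]
top trackball [([0.57, -0.329, -0.006], 0.6)]
top stapler [([0.356, -0.145, 0.003], 0.78)]
[[424.0, 0.0, 259.1], [0.0, 424.0, 187.1], [0.0, 0.0, 1.0]] [-0.09220215  0.          0.          0.          0.        ]
```

View pics/scene0.png

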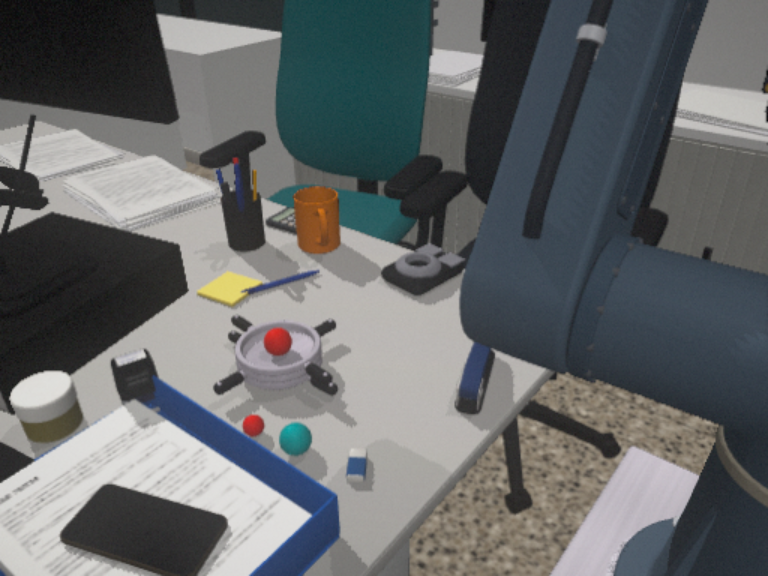

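View pics/top0.png

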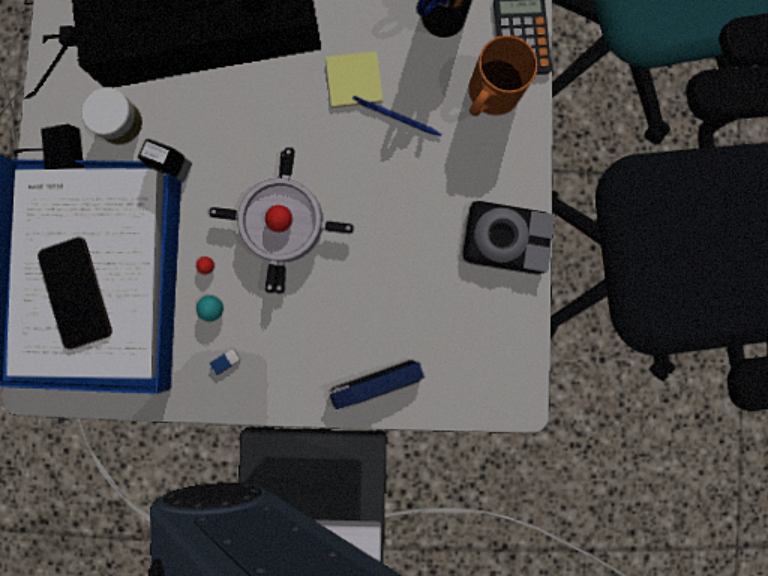

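Ball candidates in the scene picture: red ball in the dish (278,341), small red ball on the desk (253,425) and turquoise ball (296,438). The one in the dish fits, being red and the larger red one. I'll confirm this in a crop.

Run:
```python
import cv2
i=cv2.imread("pics/scene0.png")[300:470,190:360]
cv2.imwrite("pics/crop.png",cv2.resize(i,(560,560),interpolation=cv2.INTER_CUBIC))
```

```text
(no output)
```

View pics/crop.png

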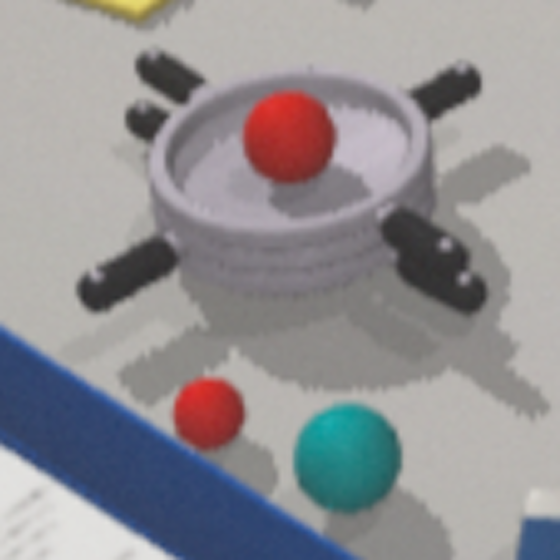

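The ball in the dish (crop 290,137) is clearly the larger red one, and it sits in the top dish. The near handle of the top dish (crop 425,235) has the low dish's handle beneath it. I'll take this near handle, starting with a move above it.

```bash
python3 -m jog '20 -21 0 0 0 0 60;41 -43 0 0 0 0 60;41 -43 0 0 0 0 60;41 -43 0 0 0 0 60;41 -43 0 0 0 0 60;41 -43 0 0 0 0 60;41 -43 0 0 0 0 60;41 -43 0 0 0 0 60;41 -43 0 0 0 0 60;41 -43 0 0 0 0 60;41 -43 0 0 0 0 60;41 -43 0 0 0 0 60'
python3 -m jog '20 -20 0 0 0 0 60;0 0 0 0 0 -0.17 60;0 0 0 0 0 -0.17 60;0 0 0 0 0 -0.17 60;0 0 0 0 0 -0.17 60;0 0 0 0 0 -0.17 60;0 0 0 0 0 -0.17 60;0 0 0 0 0 -0.17 60;0 0 0 0 0 -0.17 60;0 0 0 0 0 -0.17 60;0 0 0 0 0 -0.17 60;0 0 0 0 0 -0.17 60'
python3 -m jog '0 0 0 0 0 -0.17 60;0 0 0 0 0 -0.17 60;0 0 0 0 0 -0.17 60;0 0 0 0 0 -0.17 60;0 0 0 0 0 -0.17 60;0 0 0 0 0 -0.07 60;0 0 0 0 0 0 60;0 0 0 0 0 0 60'
python3 - <<'E'
from rig import *
import cv2, numpy as np
s=read_state(); print(s["time_s"],s["position"],np.round(s["tcp_rot"],3).tolist(),np.round(s["joint_positions"],1))
for c in ["wrist","top","scene"]:
    k=capture(c)
    if c=="wrist": cv2.imwrite("pics/w1.png",cv2.resize(k["color"][:,:,::-1],(768,576)))
    for t in ["handle_a","dish_top","dish_middle","ball_center"]:
        print(c,t,[(np.round(d["at"],4).tolist(),round(d["conf"],2)) for d in place_of(c,t)][:4])
E
```

```text
time_s: 2.4
position: [0.4896, -0.016, 0.2449]
tcp_rot: [[0.973, 0.233, 0.001], [0.233, -0.973, -0.001], [0.001, 0.001, -1.0]]
force: [0.7, -0.9, -0.2]
opening: 0.686
grasp_force: 0.0
time_s: 3.9
position: [0.5034, 0.0063, 0.2447]
tcp_rot: [[-0.514, 0.858, 0.0], [0.858, 0.514, -0.0], [-0.0, 0.0, -1.0]]
force: [0.5, 0.2, 0.6]
opening: 0.69
grasp_force: 0.0
time_s: 4.9
position: [0.5034, 0.0063, 0.2446]
tcp_rot: [[-0.993, 0.118, 0.0], [0.118, 0.993, -0.0], [-0.0, 0.0, -1.0]]
force: [1.0, 0.4, -0.3]
opening: 0.69
grasp_force: 0.0
4.9 [0.5034473  0.00630687 0.24464894] [[-0.993, 0.118, 0.0], [0.118, 0.993, -0.0], [-0.0, 0.0, -1.0]] [-12.   20.9  99.3   0.   59.8 -95.3]
wrist handle_a [([0.6572, -0.0164, 0.0394], 0.94), ([0.5018, 0.0042, 0.0359], 0.58)]
wrist dish_top [([0.5777, -0.0054, 0.0243], 0.86)]
wrist dish_middle [([0.5819, -0.0053, 0.0436], 0.77)]
wrist ball_center [([0.518, 0.1004, 0.0115], 0.69), ([0.5834, -0.0056, 0.0454], 0.64), ([0.4548, 0.0939, 0.019], 0.58), ([0.5831, -0.0062, 0.0472], 0.57)]
top handle_a [([0.6609, -0.0087, 0.037], 0.89), ([0.5973, -0.4216, -0.0014], 0.39)]
top dish_top [([0.5831, -0.0028, 0.0234], 0.66)]
top dish_middle [([0.5799, -0.0046, 0.0462], 0.66)]
top ball_center [([0.5816, -0.004, 0.0467], 0.55), ([0.4559, 0.0941, 0.0209], 0.42)]
scene handle_a [([0.6627, -0.0142, 0.0349], 0.75), ([0.5052, 0.0056, 0.0374], 0.7), ([0.5861, -0.0038, 0.0503], 0.3)]
scene dish_top [([0.5829, -0.003, 0.0201], 0.78)]
scene dish_middle [([0.5847, -0.0082, 0.0493], 0.66)]
scene ball_center [([0.4558, 0.0924, 0.0215], 0.82), ([0.5141, 0.1047, 0.008], 0.75), ([0.5825, -0.0016, 0.0499], 0.66)]
```

View pics/w1.png

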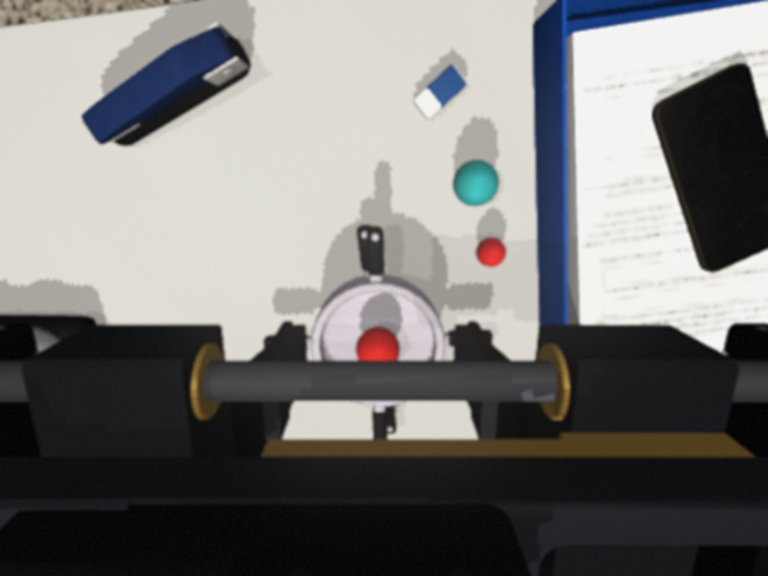

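The wrist view shows the near handle pair at (370,245), with the top dish's handle and the low dish's handle side by side. I'll refine the yaw and sideways position from the traced top-dish mask.

```bash
cat > h.py <<'E'
from rig import *
import cv2, numpy as np
def toplane(k,uv,z):
    n=cv2.undistortPoints(np.asarray(uv,float).reshape(-1,1,2),k["camera_matrix"],np.array(k["distortion"])).reshape(-1,2)
    R=np.array(k["R"]);t=np.array(k["t"]);d=np.c_[n,np.ones(len(n))]@R; c=-R.T@t
    return c+d*((z-c[2])/d[:,2])[:,None]
def proj(k,X):
    return cv2.projectPoints(np.asarray(X,float).reshape(-1,1,3),cv2.Rodrigues(np.array(k["R"]))[0],np.array(k["t"]),k["camera_matrix"],np.array(k["distortion"]))[0].reshape(-1,2)
E
python3 - <<'E'
from h import *
out=[]
for c in ["wrist","scene"]:
    k=capture(c); im=k["color"]; vis=im[:,:,::-1].copy()
    for d in trace(c,"dish_top")[:1]:
        m=d["pixels"]; print(c,d["conf"],m.sum())
        cs,_=cv2.findContours(m.astype(np.uint8),0,1); cv2.drawContours(vis,cs,-1,(0,255,0),1)
        v,u=np.nonzero(m&(im.max(2)<75)); P=toplane(k,np.c_[u,v],0.044)
        for s in (-1,1):
            q=P[(s*(P[:,0]-.583)>.062)&(abs(P[:,0]-.583)<.11)&(abs(P[:,1])<.04)]
            if len(q): print(s,len(q),q.mean(0),q.min(0),q.max(0))
    # overlay model yaw -7.2
    for yaw,z,col in ((-7.2,.044,(255,255,0)),):
        a=np.radians(yaw);R=np.array([[np.cos(a),-np.sin(a)],[np.sin(a),np.cos(a)]])
        for s in (-1,1):
            r=np.array([[s*62,-7],[s*103,-7],[s*103,7],[s*62,7]])/1e3@R.T+[.582,-.005]
            cv2.polylines(vis,[np.round(proj(k,np.c_[r,np.full(4,z)])*16).astype(np.int32)],True,col,1,cv2.LINE_AA,4)
    p=proj(k,[[.582,-.005,.044]])[0].astype(int); cr=vis[max(p[1]-90,0):p[1]+90,p[0]-65:p[0]+65]
    out.append(cv2.resize(cr,(390,540),interpolation=cv2.INTER_CUBIC))
cv2.imwrite("pics/fit.png",np.hstack(out))
E
```

```text
wrist 0.55 4000
-1 254 [0.49977463 0.00466829 0.044     ] [ 0.47845576 -0.00262802  0.044     ] [0.51717775 0.01167375 0.044     ]
1 158 [ 0.65729935 -0.00947116  0.044     ] [ 0.64503355 -0.01632268  0.044     ] [ 0.67098265 -0.00176787  0.044     ]
scene 0.61 1613
-1 108 [0.49435655 0.01135725 0.044     ] [0.4734558  0.00108991 0.044     ] [0.5140182  0.02042403 0.044     ]
1 49 [ 0.65871568 -0.00515462  0.044     ] [ 0.64553654 -0.01383904  0.044     ] [0.67528531 0.00254907 0.044     ]
```

View pics/fit.png

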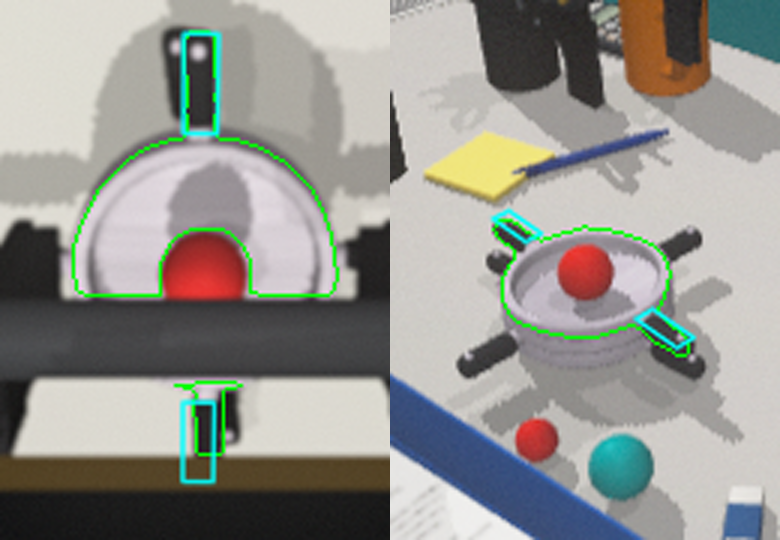

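Cyan model boxes: the near handle fits well, and the far one lies a few mm toward +y, so the yaw is about -5.5°. I'll correct for that, go halfway down and re-measure up close.

```bash
python3 -m jog '-4 -1.5 0 0 0 -0.02 60;0 0 20 0 0 0 60;0 0 30 0 0 0 60;0 0 30 0 0 0 60;0 0 20 0 0 0 60;0 0 0 0 0 0 60;0 0 0 0 0 0 60'
python3 - <<'E'
from h import *
s=read_state(); print(s["time_s"],s["position"],np.round(s["tcp_rot"],3).tolist())
k=capture("wrist"); im=k["color"]; vis=im[:,:,::-1].copy()
T=trace("wrist","dish_top")
print(place_of("wrist","handle_a")[:2])
if T:
    m=T[0]["pixels"];cs,_=cv2.findContours(m.astype(np.uint8),0,1); cv2.drawContours(vis,cs,-1,(0,255,0),1)
    v,u=np.nonzero(m&(im.max(2)<75)); P=toplane(k,np.c_[u,v],.044); q=P[(P[:,0]<.521)&(abs(P[:,1])<.04)]
    print(len(q),q.mean(0),q.min(0),q.max(0))
    for a in np.arange(.475,.52,.008):
        b=q[abs(q[:,0]-a)<.004,1]
        if len(b): print(round(a,3),b.min(),b.max())
a=np.radians(-5.7);R=np.array([[np.cos(a),-np.sin(a)],[np.sin(a),np.cos(a)]])
for s in (-1,1):
    r=np.array([[s*62,-7],[s*103,-7],[s*103,7],[s*62,7]])/1e3@R.T+[.582,-.0035]
    cv2.polylines(vis,[np.round(proj(k,np.c_[r,np.full(4,.044)])*16).astype(np.int32)],True,(255,255,0),1,cv2.LINE_AA,4)
cv2.imwrite("pics/w2.png",cv2.resize(vis,(768,576)))
E
```

```text
time_s: 6.72
position: [0.5079, 0.0042, 0.1451]
tcp_rot: [[-0.995, 0.096, 0.001], [0.096, 0.995, -0.0], [-0.001, -0.0, -1.0]]
force: [-0.2, 0.3, -0.0]
opening: 0.689
grasp_force: 0.0
6.725 [0.50790924 0.00415627 0.14514993] [[-0.995, 0.096, 0.001], [0.096, 0.995, -0.0], [-0.001, -0.0, -1.0]]
[{'at': [0.4977, 0.0011, 0.0348], 'conf': 0.96}]
523 [0.49900341 0.00469781 0.044     ] [ 0.47779562 -0.00262597  0.044     ] [0.51749296 0.01175736 0.044     ]
0.475 0.002685724858709491 0.006917612352593112
0.483 0.00018099603601734286 0.011757356535834167
0.491 -0.00018425473803649825 0.011276006662156154
0.499 -0.0006163238081663327 0.010543800244487405
0.507 -0.002338115064139239 0.00979911852879547
0.515 -0.002625973547712523 0.00904166357948807
```

View pics/w2.png

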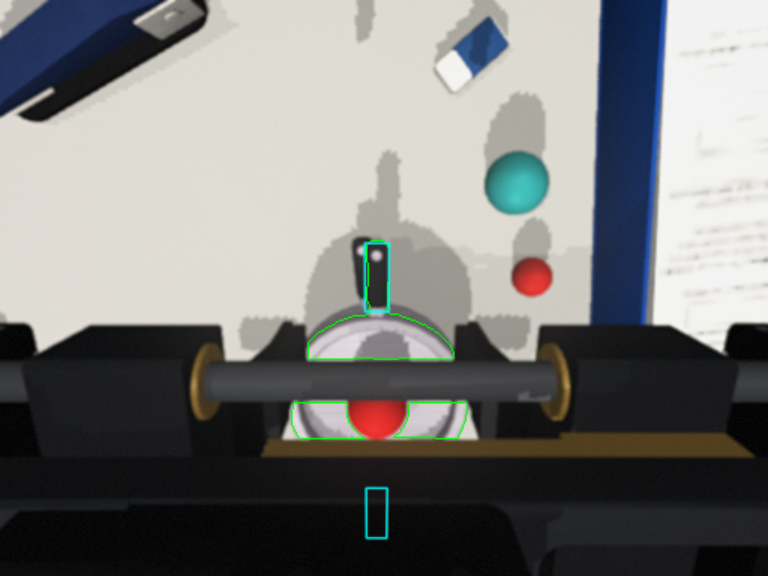

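The close view confirms it: the handle centre is at y≈0.004, the yaw is about -5°, and the tool is aligned. I'll descend to TCP z≈45 mm, which keeps the tips above the low handle's top at 20 mm, then close.

```bash
python3 -m jog '0 0 20 0 0 0 60;0 0 25 0 0 0 60;0 0 25 0 0 0 60;0 0 20 0 0 0 60;0 0 10 0 0 0 60;0 0 0 0 0 0 60;0 0 0 0 0 0 60'
python3 -m jog '0 0 0 0 0 0 40;0 0 0 0 0 0 30;0 0 0 0 0 0 24;0 0 0 0 0 0 20;0 0 0 0 0 0 18;0 0 0 0 0 0 16;0 0 0 0 0 0 14;0 0 0 0 0 0 10;0 0 0 0 0 0 4;0 0 0 0 0 0 0;0 0 0 0 0 0 0;0 0 0 0 0 0 0'
```

```text
time_s: 7.75
position: [0.5078, 0.0042, 0.0453]
tcp_rot: [[-0.995, 0.097, 0.002], [0.097, 0.995, -0.0], [-0.002, -0.0, -1.0]]
force: [-0.4, 0.3, 1.2]
opening: 0.688
grasp_force: 0.0
time_s: 9.25
position: [0.5072, 0.0044, 0.0445]
tcp_rot: [[-0.995, 0.097, -0.0], [0.097, 0.995, 0.0], [0.0, 0.0, -1.0]]
force: [0.0, -0.4, -0.2]
opening: 0.154
grasp_force: 30.0
```

Gripped, with an opening of about 13.4 mm at 30 N. Now a gentle straight lift.

```bash
python3 -m jog '0 0 -1 0 0 0 0;0 0 -2 0 0 0 0;0 0 -3 0 0 0 0;0 0 -4 0 0 0 0;0 0 -4 0 0 0 0;0 0 -4 0 0 0 0;0 0 -4 0 0 0 0;0 0 -4 0 0 0 0;0 0 -3 0 0 0 0;0 0 -2 0 0 0 0;0 0 -1 0 0 0 0;0 0 0 0 0 0 0'
python3 - <<'E'
from h import *
k=capture("scene"); im=k["color"][:,:,::-1]
for c in ["scene","wrist","top"]:
    if c!="scene": capture(c)
    for t in ["dish_top","ball_center","dish_middle","handle_a"]:
        print(c,t,[(np.round(d["at"],4).tolist(),round(d["conf"],2)) for d in place_of(c,t)][:3])
cv2.imwrite("pics/s3.png",cv2.resize(im[150:300,100:300],(800,600),interpolation=cv2.INTER_CUBIC))
E
```

```text
time_s: 10.75
position: [0.5072, 0.0044, 0.0766]
tcp_rot: [[-0.995, 0.097, 0.0], [0.097, 0.995, 0.0], [-0.0, 0.0, -1.0]]
force: [1.1, -0.0, -1.8]
opening: 0.159
grasp_force: 30.0
scene dish_top [([0.5797, -0.0022, 0.0511], 0.67)]
scene ball_center [([0.4546, 0.0913, 0.0203], 0.93), ([0.5851, -0.0006, 0.0801], 0.61), ([0.514, 0.106, 0.0088], 0.53)]
scene dish_middle [([0.5867, -0.0048, 0.0812], 0.69), ([0.505, 0.0053, 0.0704], 0.55)]
scene handle_a [([0.5053, 0.0051, 0.0717], 0.8)]
wrist dish_top []
wrist ball_center [([0.4542, 0.0941, 0.0166], 0.77), ([0.5021, 0.0061, 0.0706], 0.71), ([0.5183, 0.1007, 0.0121], 0.7)]
wrist dish_middle []
wrist handle_a [([0.5017, 0.0082, 0.0688], 0.63)]
top dish_top [([0.5855, -0.0009, 0.0545], 0.67)]
top ball_center [([0.58, -0.0004, 0.0783], 0.57)]
top dish_middle [([0.5802, -0.0028, 0.082], 0.85)]
top handle_a [([0.6567, -0.011, 0.0697], 0.67)]
```

View pics/s3.png

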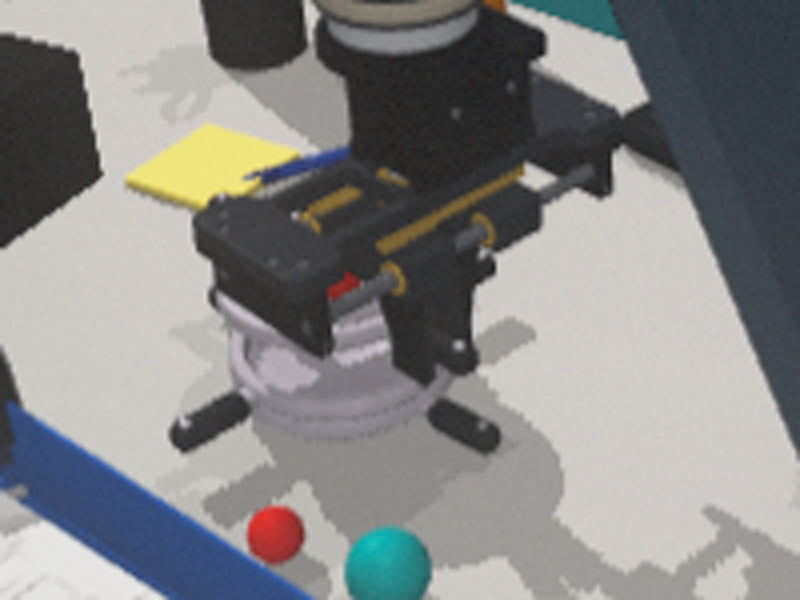

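The dish is up about 32 mm and level (far handle at z≈0.070), and the ball (800x600 crop ~345,288) is still in the middle. I'll raise it further.

```bash
python3 -m jog '0 0 -2 0 0 0 0;0 0 -4 0 0 0 0;0 0 -7 0 0 0 0;0 0 -9 0 0 0 0;0 0 -10 0 0 0 0;0 0 -10 0 0 0 0;0 0 -10 0 0 0 0;0 0 -9 0 0 0 0;0 0 -7 0 0 0 0;0 0 -4 0 0 0 0;0 0 -2 0 0 0 0;0 0 0 0 0 0 0'
python3 -m jog '0 1.5 0 0 0 0.02 0;-0.1 3.7 0 0 0 0.05 0;-0.2 6 0 0 0 0.08 0;-0.4 7.5 0 0 0 0.1 0;-0.4 7.5 0 0 0 0.1 0;-0.4 7.5 0 0 0 0.1 0;-0.2 6 0 0 0 0.08 0;-0.1 3.7 0 0 0 0.05 0;0 1.5 0 0 0 0.02 0;0 0 0 0 0 0 0;0 0 0 0 0 0 0'
python3 - <<'E'
from h import *
s=read_state(); print(s["position"],np.round(s["joint_positions"],1))
for c in ["scene","top"]:
    capture(c)
    for t in ["dish_top","ball_center","dish_middle","handle_a"]:
        print(c,t,[(np.round(d["at"],4).tolist(),round(d["conf"],2)) for d in place_of(c,t)][:3])
E
```

```text
time_s: 13.0
position: [0.5071, 0.0044, 0.1505]
tcp_rot: [[-0.995, 0.097, -0.0], [0.097, 0.995, 0.0], [0.0, 0.0, -1.0]]
force: [0.1, -0.1, -1.0]
opening: 0.155
grasp_force: 30.0
time_s: 14.38
position: [0.5241, 0.0451, 0.1505]
tcp_rot: [[-0.767, 0.642, -0.0], [0.642, 0.767, 0.0], [0.0, -0.0, -1.0]]
force: [0.4, 0.3, -0.9]
opening: 0.16
grasp_force: 29.9
[0.52411271 0.04511635 0.15045975] [ -7.3  30.6 101.3  -0.   48.1 -57.3]
scene dish_top [([0.5827, -0.0014, 0.128], 0.86)]
scene ball_center [([0.4571, 0.0921, 0.0236], 0.9), ([0.5121, 0.1048, 0.0101], 0.63)]
scene dish_middle []
scene handle_a [([0.5266, 0.0482, 0.1445], 0.93)]
top dish_top [([0.5864, 0.0007, 0.1299], 0.77)]
top ball_center [([0.5784, -0.0045, 0.1536], 0.74)]
top dish_middle [([0.5798, -0.0058, 0.1504], 0.85)]
top handle_a [([0.6433, -0.0533, 0.143], 0.66), ([0.5696, -0.3269, -0.0015], 0.43), ([0.3559, -0.1509, 0.0015], 0.38)]
```

Halfway round, with the ball still centred and the dish level. 0.874 rad remains.

```bash
python3 -m jog '0 1.5 0 0 0 0.02 0;-0.1 3.7 0 0 0 0.05 0;-0.2 6 0 0 0 0.08 0;-0.4 7.5 0 0 0 0.1 0;-0.4 7.5 0 0 0 0.1 0;-0.4 7.5 0 0 0 0.1 0;-0.4 7.5 0 0 0 0.1 0;-0.4 7.5 0 0 0 0.1 0;-0.2 5.5 0 0 0 0.074 0;-0.2 6 0 0 0 0.08 0;-0.1 3.7 0 0 0 0.05 0;0 1.5 0 0 0 0.02 0'
python3 -m jog '0 0 0 0 0 0 0;0 0 0 0 0 0 0;0 0 0 0 0 0 0;0 0 0 0 0 0 0;0 0 0 0 0 0 0;0 0 0 0 0 0 0;0 0 0 0 0 0 0;0 0 0 0 0 0 0'
python3 - <<'E'
from h import *
for c in ["scene","top"]:
    k=capture(c)
    for t in ["dish_top","ball_center","dish_middle","handle_a","trackball","stapler","dish_mid"]:
        print(c,t,[(np.round(d["at"],4).tolist(),round(d["conf"],2)) for d in place_of(c,t)][:3])
    cv2.imwrite(f"pics/{c}9.png",cv2.resize(k["color"][:,:,::-1],(768,576)))
E
```

```text
time_s: 16.38
position: [0.582, 0.0721, 0.1505]
tcp_rot: [[0.001, 1.0, 0.0], [1.0, -0.001, 0.0], [0.0, 0.0, -1.0]]
force: [-0.2, -0.7, -2.2]
opening: 0.16
grasp_force: 29.9
time_s: 17.38
position: [0.5817, 0.072, 0.1505]
tcp_rot: [[-0.0, 1.0, -0.0], [1.0, 0.0, 0.0], [0.0, -0.0, -1.0]]
force: [-0.2, 0.1, -2.2]
opening: 0.158
grasp_force: 30.0
scene dish_top [([0.584, 0.001, 0.1289], 0.64)]
scene ball_center [([0.4576, 0.0914, 0.0199], 0.87), ([0.5183, 0.1039, 0.0092], 0.75), ([0.5827, -0.0001, 0.1287], 0.67)]
scene dish_middle [([0.5857, -0.0029, 0.1548], 0.94)]
scene handle_a [([0.5838, 0.0762, 0.1443], 0.88), ([0.5818, -0.0838, 0.1386], 0.56)]
scene trackball []
scene stapler [([0.3577, -0.1459, 0.0004], 0.74)]
scene dish_mid [([0.585, -0.0064, 0.0133], 0.88), ([0.587, -0.0066, 0.1502], 0.73)]
top dish_top [([0.5828, -0.0793, 0.1397], 0.59)]
top ball_center [([0.5805, 0.001, 0.1548], 0.57), ([0.4563, 0.0925, 0.0187], 0.51)]
top dish_middle [([0.5817, -0.0027, 0.1506], 0.55)]
top handle_a [([0.5827, -0.0788, 0.14], 0.84)]
top trackball [([0.5677, -0.3266, -0.0031], 0.72)]
top stapler [([0.3562, -0.1506, 0.0043], 0.58)]
top dish_mid []
```

View pics/scene9.png

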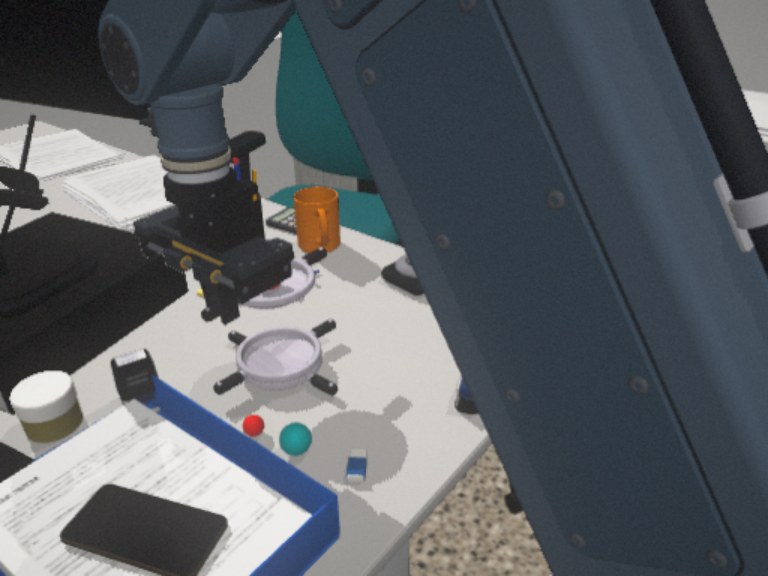

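View pics/top9.png

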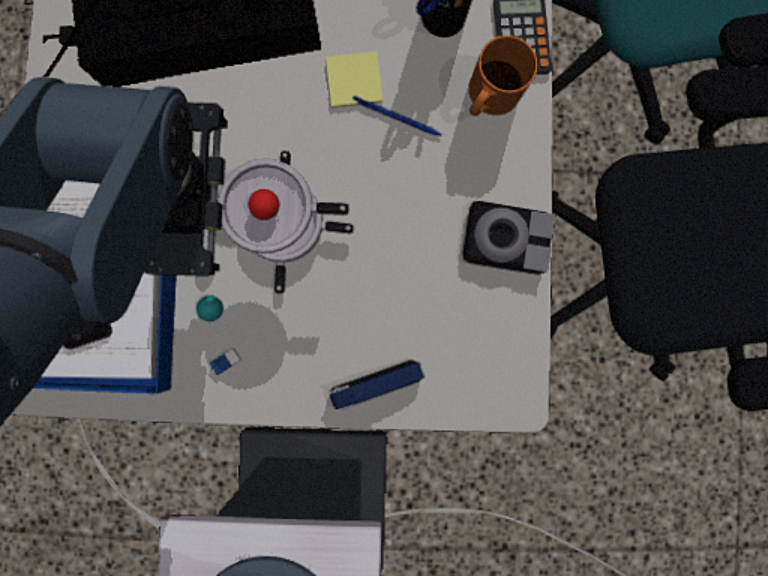

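The scene and top views show the dish held level by one handle. The ball is in the middle (top view 263,204), and the free handle (332,208) points squarely right. Everything else is in place.

```bash
python3 -c "
from rig import *
print(hand_in())"
```

```text
the job is handed in; nothing more can be done
None
```

The job is handed in at about 17.5 s; no verdict came back. The top dish is held level and still by its near handle, its underside about 13 cm above the desk. Its free handle points squarely at the right-hand edge and the ball is in the middle; in the last pictures nothing else had moved.

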